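Put the sockets back on the rail in order of size

TASK

Put the four loose sockets back on the socket rail in order of size: the largest on the stud beside the rail's hanging ring, then the next smaller and so on, down to the smallest at the plain end. Each must stand upright, fully down over its own stud with its hexagon mouth up, and be let go.

Things in the scene. Friction and masses are not known exactly. Their poses are not given: they have to be found in the camera images.
- socket_xl_mid (a point): the largest of four loose plain steel sockets for a socket wrench: a round steel sleeve 58 mm in outer diameter and 62 mm high, 0.5 kg or so, standing upright on the bench, hexagon mouth (41 mm across flats) up and square drive hole (19.4 mm across flats, 24 mm deep, open into the hexagon above it) down. The point lies on its axis, half-way up (31 mm above its underside); z runs up along the axis.
- socket_l_mid (a point): the second largest of four loose plain steel sockets for a socket wrench: a round steel sleeve 50 mm in outer diameter and 58 mm high, 0.4 kg or so, standing upright on the bench, hexagon mouth (34 mm across flats) up and square drive hole (19.4 mm across flats, 24 mm deep, open into the hexagon above it) down. The point lies on its axis, half-way up (29 mm above its underside); z runs up along the axis.
- socket_m_mid (a point): the third largest of four loose plain steel sockets for a socket wrench: a round steel sleeve 42 mm in outer diameter and 54 mm high, 0.3 kg or so, standing upright on the bench, hexagon mouth (28 mm across flats) up and square drive hole (19.4 mm across flats, 24 mm deep, open into the hexagon above it) down. The point lies on its axis, half-way up (27 mm above its underside); z runs up along the axis.
- socket_s_mid (a point): the smallest of four loose plain steel sockets for a socket wrench: a round steel sleeve 34 mm in outer diameter and 50 mm high, 0.2 kg or so, standing upright on the bench, hexagon mouth (22 mm across flats) up and square drive hole (19.4 mm across flats, 24 mm deep, open into the hexagon above it) down. The point lies on its axis, half-way up (25 mm above its underside); z runs up along the axis.
- clip_1_seat (a point): first stud, next to the rail's hanging ring: a black clip with a round flange (33 mm in diameter) that carries a round plastic stud, 15 mm thick at its foot for 7 mm, then tapering to a 6 mm tip 21.5 mm above the flange. The point is the centre of the flange's top, on the stud's axis, 14 mm above the bench; the underside of a socket that is fully down rests there. x points along the rail towards the hanging ring, z up. The clip does not move.
- clip_2_seat (a point): second stud from the hanging ring: a black clip with a round flange (33 mm in diameter) that carries a round plastic stud, 15 mm thick at its foot for 7 mm, then tapering to a 6 mm tip 21.5 mm above the flange. The point is the centre of the flange's top, on the stud's axis, 14 mm above the bench; the underside of a socket that is fully down rests there. x points along the rail towards the hanging ring, z up. The clip does not move.
- clip_3_seat (a point): third stud from the hanging ring: a black clip with a round flange (33 mm in diameter) that carries a round plastic stud, 15 mm thick at its foot for 7 mm, then tapering to a 6 mm tip 21.5 mm above the flange. The point is the centre of the flange's top, on the stud's axis, 14 mm above the bench; the underside of a socket that is fully down rests there. x points along the rail towards the hanging ring, z up. The clip does not move.
- clip_4_seat (a point): fourth and last stud, at the plain end of the rail without a ring: a black clip with a round flange (33 mm in diameter) that carries a round plastic stud, 15 mm thick at its foot for 7 mm, then tapering to a 6 mm tip 21.5 mm above the flange. The point is the centre of the flange's top, on the stud's axis, 14 mm above the bench; the underside of a socket that is fully down rests there. x points along the rail towards the hanging ring, z up. The clip does not move.
- rail: the socket rail: aluminium channel, 242 x 42 x 12 mm, flat on the bench and immovable, a 27 mm steel hanging ring at one end; studs about 68, 60, 52 mm apart from the ring end. Origin: middle of its underside; x towards the ring, z up. Keep clear of the fixed chest at the back left (285 mm high; beyond x = 0.65, y 0.11 to 0.45) and the vice (143 mm high; x below 0.50, y 0.02 to 0.20).
There are look-alikes about, which are no part of the job. What is shaped like the part that bears socket_xl_mid but blue or turquoise is not meant. What is shaped like the part that bears clip_2_seat but brown or purple is not meant.

How it is judged:
By the outcome, as a careful person would: the job done as asked, in the order asked, and still so for the second after the job is handed in, with the robot touching nothing.
It also fails if it takes over 99 s, if anything falls off the work surface, if the arm or the gripper's body presses on something with over 40 N, if the wrist force passes 120 N, or if a joint passes its speed limit or range.

ROBOT

A 6-joint arm with a two-finger parallel gripper is mounted at the origin on a cart in front of the work surface, level with it; the furniture and walls round the work are solid. World frame = base frame: x ahead of the robot, y to its left, z up, the work surface at z = 0. Lengths are in m, angles in rad, forces in N, time in s.
With the tool pointing down it reaches from about 0.375 to 0.975 m from the base axis. Payload 3.8 kg.
Tool frame: the origin (TCP) lies where the fingers leave the gripper's body, on its centre line; the fingertips stand 64 mm ahead of it and the grasp point (between the pads) lies 45 mm ahead of it (manip.hold_point_z is the distance from the TCP to the grasp point, in m); z points along the fingers, y is the line along which they close (so a half turn about z gives the same grasp; the last joint's range is limited). The gripper opens to 88 mm and grips with 3 to 60 N. Pads are 18 mm wide; open, the fingers measure 123 mm over their backs; the gripper's body (75 mm by 187 mm) begins 45 mm behind the grasp point.
Start: joints at [1.296, 0.264, 1.604, -0, 1.274, -0.037], TCP at [0.159, 0.656, 0.303] pointing down, gripper open.
Joint ranges: [-2.63, 2.63], [-0.94, 2.18], [0.31, 2.57], [-1.31, 4.45], [0, 2.66], [-2.55, 2.55]. Speed limits (rad/s): [2.57, 2.57, 3.14, 3.14, 3.14, 3.14].

INTERFACE

Orientations are given as a 3x3 rotation matrix whose columns are the frame's x, y, z axes.
In Python, from rig import manip gives the robot as it stands.
- The arm moves only by the tool send_rows, never from a script. Its argument "targets" is a list of rows, each an object with "translation": the shift along the tool's x, y, z in units of 250 mm (1.0 is 250 mm), a list of three; "rotation": the turn, a rotation vector about the tool's x, y, z in units of 45 degrees (1.0 is 45 degrees), a list of three. In form: [{"translation": [tx, ty, tz], "rotation": [ax, ay, az]}, ...]. A call has 1 to 20 rows; each row shifts and turns the commanded pose from where the row before left it, along the tool's axes as they then stand; what a row does not reach is not made up. A row lasts 1/8 s, in which the tool goes at most 62.5 mm and 10.7 degrees, less where a joint would pass 70% of its speed; a pose out of reach is approached as far as the arm can. A call with a number of a shift or a turn outside -1 to 1 is refused whole. A call with a gripper value outside its range is refused whole. "fingers" is the opening, from -1 (shut) to 1 (fully open), set as the call begins (left out, the last holds). The fingers move at their own pace and stop on an object; "newtons" is the grip in N (left out, the last holds). Time passes only in rows, so rows that do not move let the fingers close. It gives the time, the measured TCP pose, the force, the opening and the grip force at its end, in the units of the state.
- manip.state(): the state, without advancing time (a new reading comes with each control period).
- manip.grab_frame(name): name is "scene" or "side" or "wrist"; returns the picture (400x640x3 uint8, red, green, blue); there is no depth.
- manip.get_calibration(name): a dict with "fx", "fy", "cx", "cy" (pixels), "world_to_cam" (4x4, takes a point from world to camera coordinates). Camera axes: x right, y up, looking along -z (the intrinsics and any distortion apply to the point x, -y, -z); pixel columns grow to the right and rows downward; lengths in m; the calibration is good to about 2 mm. A picture is of the moment at which its call begins: read the wrist's pose just before it. get_calibration takes no time and is no camera call; for the wrist camera it gives the pose at the moment of the call.
- manip.job_done(): hands the job in; it is judged then, once.
The state is a dict: "time_s": time; "qpos": joint angles; "joint_vel": joint speeds; "tau": joint torques, N m; "eef_pos": TCP position; "ee_rot": TCP orientation; "ft_force": force on the tool from outside, world axes, zero at the start; "wrist_torque": the same for the moment, N m; "opening": finger opening in m; "finger_force": force on a finger pad.
Only numpy, scipy, OpenCV 4.12 (cv2) and the standard library are available. Lean on these libraries where they do the work, as an engineer would, in place of code of your own. Each camera call takes 0.05 s, during which the arm holds its last target. There are 200 camera calls.

## Working session

There is one attempt and no reset: what is moved stays moved. The work goes in short steps, Python scripts to look and compute and a tool call to move; the robot and the scene stay as the last step left them, time stands still between calls to the robot, and variables do not carry over. Pictures are saved under pics/ and viewed, at most 14 in all, crops included, and the job is handed in when it is done.

Besides the shell and the picture viewer there is one more tool, called after "Request:" as name(argument=value, ...) on one line, values as JSON. send_rows: Moves the arm, as the interface text tells. Shifts and turns lie within -1 to 1; 1 stands for 250 mm of shift or 45 degrees of turn. Its arguments: {"type":"object","properties":{"targets":{"type":"array","items":{"type":"object","properties":{"translation":{"type":"array","items":{"type":"number"}},"rotation":{"type":"array","items":{"type":"number"}}}}},"fingers":{"type":"number"},"newtons":{"type":"number"}},"required":["targets"]}

```bash
mkdir -p pics; cat > h.py <<'E'
import numpy as np, cv2
from rig import manip
def grab(n,f=None):
    c=manip.get_calibration(n); im=np.array(manip.grab_frame(n))
    if f: cv2.imwrite('pics/'+f,im[:,:,::-1])
    return im,c
def ray(c,u,v):
    T=np.array(c['world_to_cam']);R=T[:3,:3];o=-R.T@T[:3,3]
    d=R.T@np.array([(u-c['cx'])/c['fx'],-(v-c['cy'])/c['fy'],-1.]);return o,d
def onz(c,u,v,z):
    o,d=ray(c,u,v);return o+d*(z-o[2])/d[2]
def proj(c,p):
    T=np.array(c['world_to_cam']);q=T[:3,:3]@np.array(p)+T[:3,3]
    return c['cx']+c['fx']*q[0]/-q[2], c['cy']-c['fy']*q[1]/-q[2]
E
python3 - <<'E'
from h import *
for n in('scene','side'):
    im,c=grab(n,n+'.png'); print({k:np.round(v,3).tolist() for k,v in c.items()})
    o,_=ray(c,320,200);print(o)
s=manip.state();print(s)
E
```

```text
{'fx': 419.873, 'fy': 419.873, 'cx': 314.401, 'cy': 196.455, 'world_to_cam': [[0.676, -0.737, -0.004, -0.32], [0.498, 0.452, 0.74, -0.3], [-0.543, -0.502, 0.673, -0.726], [0.0, 0.0, 0.0, 1.0]]}
[-0.02868613 -0.46401765  0.70924153]
{'fx': 383.416, 'fy': 383.416, 'cx': 329.768, 'cy': 198.889, 'world_to_cam': [[-0.999, -0.048, 0.021, 0.507], [0.039, -0.421, 0.906, -0.042], [-0.035, 0.906, 0.422, -1.118], [0.0, 0.0, 0.0, 1.0]]}
[0.46862313 1.01970578 0.49917093]
{'time_s': 0.1, 'qpos': array([ 1.29606342e+00,  2.64658083e-01,  1.60520200e+00,  2.14738212e-05,
        1.27371704e+00, -3.68971946e-02]), 'joint_vel': array([-0.00189334, -0.00213486, -0.0029617 ,  0.00073008,  0.00206905,
       -0.00021962]), 'tau': array([ 4.31693497e-04, -5.03616750e+01, -3.58068287e+01,  7.31671415e-02,
        2.34081777e-02, -6.87753095e-05]), 'eef_pos': array([0.15888743, 0.65551455, 0.30154482]), 'ee_rot': array([[-9.71848645e-01,  2.35605388e-01, -5.58130042e-04],
       [ 2.35606031e-01,  9.71846784e-01, -1.90447846e-03],
       [ 9.37115004e-05, -1.98236361e-03, -9.99998031e-01]]), 'ft_force': array([-1.15869557, -0.26651868, -0.30551651]), 'wrist_torque': array([ 0.02964771, -0.02602909,  0.01719495]), 'finger_force': 0.0, 'opening': 0.08819206193480865}
```

View pics/scene.png

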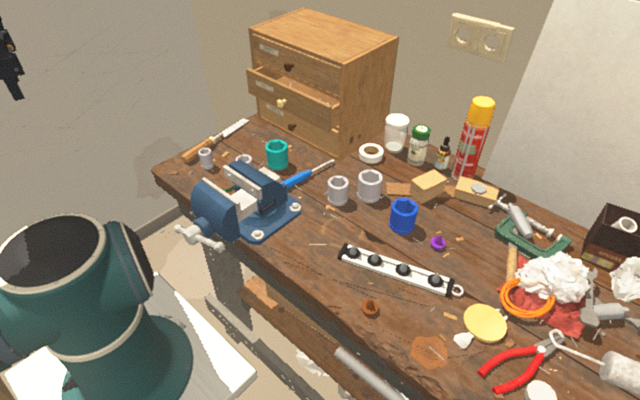

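View pics/side.png

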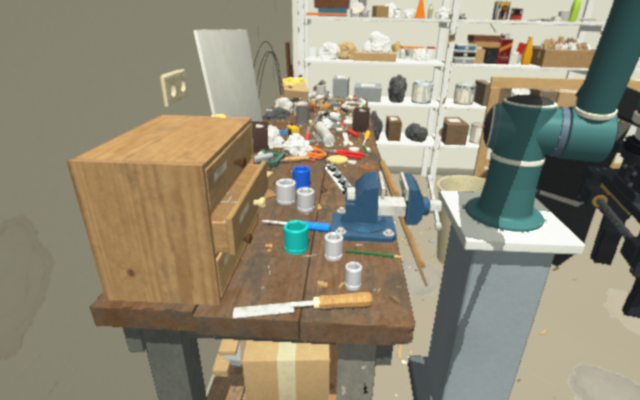

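The scene view shows grey sockets at about (370,186), (339,190), (244,160) and (206,157). The turquoise (277,154) and blue (404,215) look-alikes are excluded. The rail runs from its plain end at (345,252) to its ring at (458,290). The brown (370,308) and purple (438,243) clips are also excluded. I'll confirm this in enlarged crops.

```bash
python3 - <<'E'
from h import *
a=cv2.imread('pics/scene.png');b=cv2.imread('pics/side.png')
A=cv2.resize(a[140:300,190:470],None,fx=2.85,fy=2.85,interpolation=cv2.INTER_CUBIC)
B=cv2.resize(b[160:295,260:380],None,fx=4.4,fy=4.4,interpolation=cv2.INTER_CUBIC)
cv2.imwrite('pics/A.png',A);cv2.imwrite('pics/B.png',B)
E
```

```text
(no output)
```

View pics/A.png

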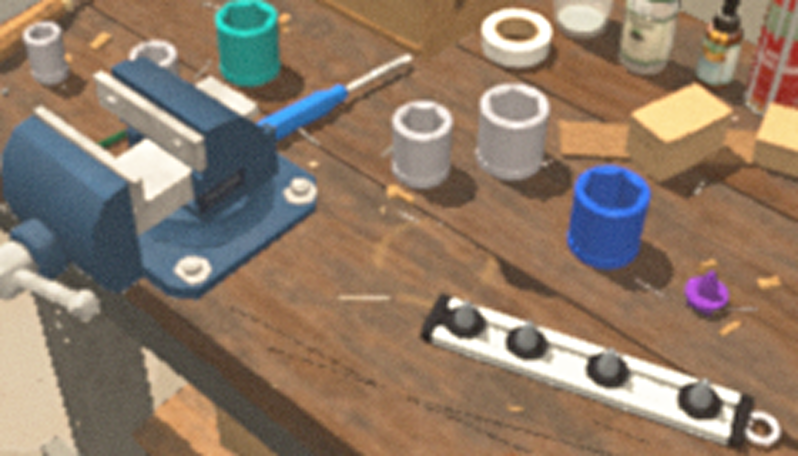

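View pics/B.png

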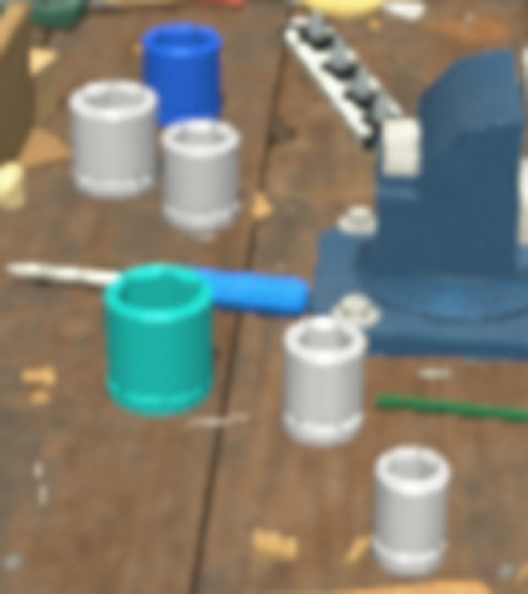

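The crops confirm four plain steel sockets. In the side crop they are XL (114,98), L (201,135), M (325,338) and S (412,466). Four black studs with grey tips sit on the rail, with the ring at its right-hand end in the scene view. Next I compute positions.

```bash
python3 - <<'E'
from h import *
ca=manip.get_calibration('scene');cb=manip.get_calibration('side')
A=lambda x,y:(190+x/2.85,140+y/2.85); B=lambda x,y:(260+x/4.4,160+y/4.4)
H=dict(XL=.062,L=.058,M=.054,S=.050)
for n,p in dict(XL=(114,98),L=(201,136),M=(325,339),S=(412,468)).items(): print('side',n,onz(cb,*B(*p),H[n]).round(4))
for n,p in dict(XL=(514,104),L=(422,116),M=(153,54),S=(44,36)).items(): print('scene',n,onz(ca,*A(*p),H[n]).round(4))
for p in [(465,306),(527,325),(609,351),(703,382)]: print(onz(ca,*A(*p),.0345).round(4))
print(onz(ca,*A(762,430),.004).round(4))
w=manip.get_calibration('wrist');T=np.array(w['world_to_cam']);R=T[:3,:3];o=-R.T@T[:3,3];s=manip.state();E=s['ee_rot']
print('cam in tool',E.T@(o-s['eef_pos']),'\n',(E.T@R.T).round(3),w['fx'],w['cx'],w['cy'])
E
```

```text
side XL [ 0.6398 -0.0235  0.062 ]
side L [0.576  0.0249 0.058 ]
side M [0.4862 0.2677 0.054 ]
side S [0.4421 0.3732 0.05  ]
scene XL [ 0.6376 -0.0328  0.062 ]
scene L [0.5769 0.0177 0.058 ]
scene M [0.4838 0.2565 0.054 ]
scene S [0.437 0.357 0.05 ]
[ 0.4535 -0.1288  0.0345]
[ 0.4697 -0.1735  0.0345]
[ 0.4896 -0.231   0.0345]
[ 0.5106 -0.2945  0.0345]
[ 0.5261 -0.3388  0.004 ]
cam in tool [ 0.06729297 -0.00036968 -0.08331784] 
 [[-0.001  0.963  0.268]
 [ 1.     0.001  0.001]
 [ 0.001  0.268 -0.963]] 340.63550006871657 319.5499110440435 198.39176920545057
```

```bash
cat >> h.py <<'E'
def plan(p,deg,s=None,step=.05):
    """rows: yaw in place, then straight translation in the turned tool frame"""
    s=s or manip.state();E=s['ee_rot'];cur=np.degrees(np.arctan2(E[1,1],E[0,1]))
    d=(deg-cur+180)%360-180;a=np.radians(deg)
    y=np.array([np.cos(a),np.sin(a),0]);x=np.array([-y[1],y[0],0]);z=np.array([0,0,-1.])
    t=np.array([x,y,z])@(np.array(p)-s['eef_pos'])/.25
    nr=int(np.ceil(abs(d)/10));nt=int(np.ceil(np.linalg.norm(t)*.25/step))
    print('yaw',round(cur,1),'rot z per row',round(-d/45/max(nr,1),4),'x',nr,'| trans',(t/max(nt,1)).round(3),'x',nt, '| total',t.round(3))
E
python3 - <<'E'
from h import *
ca=manip.get_calibration('scene');cb=manip.get_calibration('side')
A=lambda x,y:(190+x/2.85,140+y/2.85); B=lambda x,y:(260+x/4.4,160+y/4.4)
print(onz(ca,*A(610,188),.065),onz(cb,*B(182,38),.065)); print(onz(ca,*A(248,15),.065),onz(cb,*B(158,288),.065))
plan([.605,0,.25],52)
E
```

```text
[ 0.60222621 -0.15211734  0.065     ] [ 0.60666122 -0.13456517  0.065     ]
[0.5730406  0.22490467 0.065     ] [0.57597241 0.24103083 0.065     ]
yaw 76.4 rot z per row 0.1805 x 3 | trans [-0.189 -0.06   0.013] x 16 | total [-3.02  -0.968  0.206]
```

Request:
send_rows(fingers=1, targets=[{"translation": [0,0,0],"rotation": [0,0,0.18]},{"translation": [0,0,0],"rotation": [0,0,0.18]},{"translation": [0,0,0],"rotation": [0,0,0.18]},{"translation": [-0.19,-0.06,0.013],"rotation": [0,0,0]},{"translation": [-0.19,-0.06,0.013],"rotation": [0,0,0]},{"translation": [-0.19,-0.06,0.013],"rotation": [0,0,0]},{"translation": [-0.19,-0.06,0.013],"rotation": [0,0,0]},{"translation": [-0.19,-0.06,0.013],"rotation": [0,0,0]},{"translation": [-0.19,-0.06,0.013],"rotation": [0,0,0]},{"translation": [-0.19,-0.06,0.013],"rotation": [0,0,0]},{"translation": [-0.19,-0.06,0.013],"rotation": [0,0,0]},{"translation": [-0.19,-0.06,0.013],"rotation": [0,0,0]},{"translation": [-0.19,-0.06,0.013],"rotation": [0,0,0]},{"translation": [-0.19,-0.06,0.013],"rotation": [0,0,0]},{"translation": [-0.19,-0.06,0.013],"rotation": [0,0,0]},{"translation": [-0.19,-0.06,0.013],"rotation": [0,0,0]},{"translation": [-0.19,-0.06,0.013],"rotation": [0,0,0]},{"translation": [-0.19,-0.06,0.013],"rotation": [0,0,0]},{"translation": [-0.19,-0.06,0.013],"rotation": [0,0,0]}])

```text
time_s: 2.48
eef_pos: [0.6115, -0.0019, 0.2501]
ee_rot: [[-0.789, 0.615, -0.001], [0.615, 0.789, 0.0], [0.001, -0.0, -1.0]]
ft_force: [0.8, 1.3, -0.6]
opening: 0.0883
finger_force: 0.0
```

```bash
python3 - <<'E'
from h import *
im,c=grab('wrist','w1.png');np.save('w1.npy',c,allow_pickle=True);s=manip.state();print(s['eef_pos'],s['time_s'])
for n,p in dict(XL=(.639,-.028,.062),L=(.5765,.021,.058)).items():print(n,proj(c,p))
E
```

```text
[ 0.61429217 -0.0065853   0.24978706] 2.525
XL (np.float64(315.3769138616853), np.float64(231.8125271703691))
L (np.float64(315.2680395807232), np.float64(136.87466055716655))
```

View pics/w1.png

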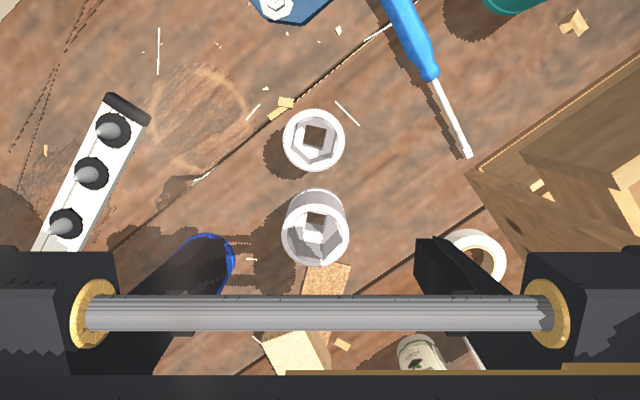

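The wrist view shows the L rim at about (314,138) and the XL rim at about (315,236), with studs at the left and the blue look-alike at the lower left. Now I refine with circle fits.

```bash
cat >> h.py <<'E'
def rim(im,c,guess,h,r,tag=None,rad=6,par=40):
    """circle fit of outer rim near world guess xy; returns world xy of centre"""
    u,v=proj(c,[*guess,h]);u2,v2=proj(c,[guess[0]+r,guess[1],h]);R=np.hypot(u-u2,v-v2)
    g=cv2.cvtColor(im,cv2.COLOR_RGB2GRAY);m=int(R*1.7)
    x0,y0=max(int(u)-m,0),max(int(v)-m,0);P=g[y0:int(v)+m,x0:int(u)+m];k=4
    P=cv2.resize(P,None,fx=k,fy=k,interpolation=cv2.INTER_CUBIC);P=cv2.GaussianBlur(P,(0,0),2)
    C=cv2.HoughCircles(P,cv2.HOUGH_GRADIENT_ALT if False else cv2.HOUGH_GRADIENT,1,20,param1=80,param2=15,minRadius=int(k*R*.93),maxRadius=int(k*R*1.08))
    if C is None: print('none');return
    x,y,rr=C[0][0];
    if tag: 
        Q=cv2.cvtColor(P,cv2.COLOR_GRAY2BGR);cv2.circle(Q,(int(x),int(y)),int(rr),(0,0,255),1);cv2.imwrite('pics/'+tag,Q)
    U,V=x0+(x+.5)/k-.5,y0+(y+.5)/k-.5;w=onz(c,U,V,h)
    print('px',round(U,1),round(V,1),'r',round(rr/k,1),'exp',round(R,1),'world',w.round(4));return w[:2]
E
python3 - <<'E'
from h import *
im,c=grab('wrist');s=manip.state();print(s['eef_pos'])
a=rim(im,c,(.639,-.028),.062,.029,'r1.png');b=rim(im,c,(.5765,.021),.058,.025,'r2.png')
A=cv2.imread('pics/r1.png');B=cv2.imread('pics/r2.png');H=max(len(A),len(B))
cv2.imwrite('pics/r.png',np.hstack([cv2.resize(A,(390,390)),cv2.resize(B,(390,390))]))
plan([a[0],a[1],.25],52)
print('grasp pt px',proj(c,s['eef_pos']+s['ee_rot'][:,2]*.045))
E
```

```text
[ 0.61269561 -0.00421556  0.24972302]
px 320.8 228.2 r 31.0 exp 32.4 world [ 0.6426 -0.0278  0.062 ]
px 315.8 132.2 r 32.0 exp 31.3 world [0.5773 0.0182 0.058 ]
yaw 51.9 rot z per row -0.0033 x 1 | trans [-0.152 -0.001 -0.001] x 1 | total [-0.152 -0.001 -0.001]
grasp pt px (np.float64(321.58387983119155), np.float64(264.9913632037566))
```

View pics/r.png

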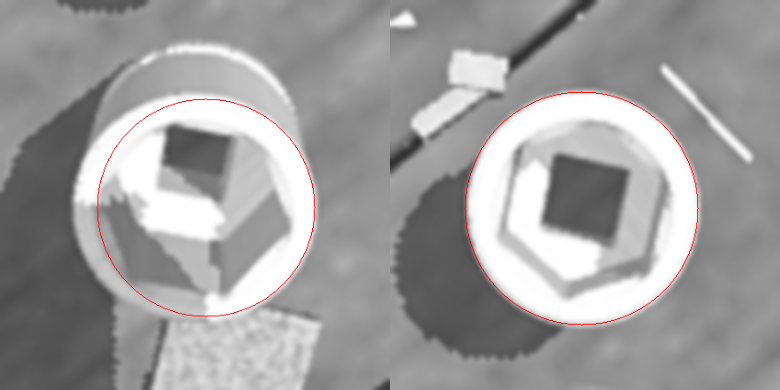

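L's fit is good. XL's fit is off by about 3 px to the right, so I'll go above it and look again.

```bash
python3 - <<'E'
from h import *
c=manip.get_calibration('wrist');w=onz(c,317.7,226.8,.062);print(w);plan([w[0],w[1],.18],52)
E
```

```text
[ 0.63786475 -0.02630469  0.062     ]
yaw 51.9 rot z per row -0.0033 x 1 | trans [-0.067 -0.004  0.139] x 2 | total [-0.134 -0.008  0.279]
```

Request:
send_rows(targets=[{"translation": [-0.067,-0.004,0.139],"rotation": [0,0,0]},{"translation": [-0.067,-0.004,0.139],"rotation": [0,0,0]},{"translation": [0,0,0],"rotation": [0,0,0]},{"translation": [0,0,0],"rotation": [0,0,0]}])

```text
time_s: 3.08
eef_pos: [0.636, -0.0219, 0.1818]
ee_rot: [[-0.789, 0.614, -0.0], [0.614, 0.789, 0.0], [0.0, 0.0, -1.0]]
ft_force: [0.1, 0.4, 0.0]
opening: 0.0883
finger_force: 0.0
```

```bash
python3 - <<'E'
from h import *
im,c=grab('wrist','w2.png');s=manip.state();print(s['eef_pos'])
print(proj(c,(.638,-.026,.062)),proj(c,s['eef_pos']+s['ee_rot'][:,2]*.045))
cv2.imwrite('pics/w2c.png',cv2.resize(im[120:340,160:480,::-1],None,fx=2.4,fy=2.4))
E
```

```text
[ 0.63647065 -0.02189727  0.18268822]
(np.float64(316.344502734), np.float64(220.9780547168436)) (np.float64(320.28812744717527), np.float64(273.2968983408689))
```

View pics/w2c.png

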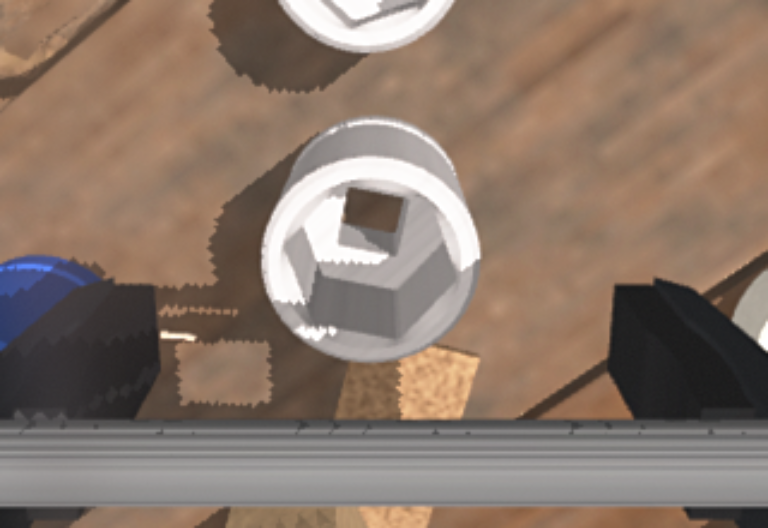

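XL's rim centre is at about (314.6,227.7), with the fingers on either side.

```bash
python3 - <<'E'
from h import *
c=manip.get_calibration('wrist');w=onz(c,314.6,227.7,.062);print(w);plan([w[0],w[1],.082],52,step=.04)
E
```

```text
[ 0.64183919 -0.02988444  0.062     ]
yaw 52.1 rot z per row 0.0023 x 1 | trans [-0.012 -0.004  0.134] x 3 | total [-0.037 -0.012  0.403]
```

Request:
send_rows(targets=[{"translation": [-0.037,-0.012,0],"rotation": [0,0,0]},{"translation": [0,0,0.13],"rotation": [0,0,0]},{"translation": [0,0,0.13],"rotation": [0,0,0]},{"translation": [0,0,0.135],"rotation": [0,0,0]},{"translation": [0,0,0],"rotation": [0,0,0]},{"translation": [0,0,0],"rotation": [0,0,0]}])

```text
time_s: 3.88
eef_pos: [0.6429, -0.0308, 0.0843]
ee_rot: [[-0.789, 0.615, 0.003], [0.615, 0.789, -0.0], [-0.002, 0.001, -1.0]]
ft_force: [-0.1, 0.6, 0.4]
opening: 0.0882
finger_force: 0.0
```

Request:
send_rows(fingers=-1, newtons=35, targets=[{"translation": [0,0,0],"rotation": [0,0,0]},{"translation": [0,0,0],"rotation": [0,0,0]},{"translation": [0,0,0],"rotation": [0,0,0]},{"translation": [0,0,0],"rotation": [0,0,0]},{"translation": [0,0,0],"rotation": [0,0,0]},{"translation": [0,0,0],"rotation": [0,0,0]}])

```text
time_s: 4.62
eef_pos: [0.6419, -0.0307, 0.0832]
ee_rot: [[-0.789, 0.615, 0.001], [0.615, 0.789, -0.0], [-0.001, 0.0, -1.0]]
ft_force: [-1.7, 0.1, 5.8]
opening: 0.057
finger_force: 35.0
```

```bash
python3 - <<'E'
from h import *
s=manip.state();s=dict(s);s['eef_pos']=s['eef_pos']+np.array([0,0,.15]);plan([.535,-.35,.25],19,s)
E
```

```text
yaw 52.1 rot z per row 0.1838 x 4 | trans [-0.153 -0.117 -0.01 ] x 7 | total [-1.068 -0.82  -0.067]
```

Request:
send_rows(targets=[{"translation": [0,0,-0.1],"rotation": [0,0,0]},{"translation": [0,0,-0.2],"rotation": [0,0,0]},{"translation": [0,0,-0.2],"rotation": [0,0,0]},{"translation": [0,0,-0.1],"rotation": [0,0,0]},{"translation": [0,0,0],"rotation": [0,0,0.184]},{"translation": [0,0,0],"rotation": [0,0,0.184]},{"translation": [0,0,0],"rotation": [0,0,0.184]},{"translation": [0,0,0],"rotation": [0,0,0.184]},{"translation": [-0.153,-0.117,-0.01],"rotation": [0,0,0]},{"translation": [-0.153,-0.117,-0.01],"rotation": [0,0,0]},{"translation": [-0.153,-0.117,-0.01],"rotation": [0,0,0]},{"translation": [-0.153,-0.117,-0.01],"rotation": [0,0,0]},{"translation": [-0.153,-0.117,-0.01],"rotation": [0,0,0]},{"translation": [-0.153,-0.117,-0.01],"rotation": [0,0,0]},{"translation": [-0.153,-0.117,-0.01],"rotation": [0,0,0]},{"translation": [0,0,0],"rotation": [0,0,0]},{"translation": [0,0,0],"rotation": [0,0,0]},{"translation": [0,0,0],"rotation": [0,0,0]}])

```text
time_s: 6.88
eef_pos: [0.5349, -0.349, 0.2488]
ee_rot: [[-0.326, 0.945, -0.001], [0.945, 0.326, 0.002], [0.002, -0.001, -1.0]]
ft_force: [0.3, -0.7, -5.5]
opening: 0.0573
finger_force: 35.0
```

```bash
python3 - <<'E'
from h import *
im,c=grab('wrist','w3.png');s=manip.state();print(s['eef_pos'])
import pickle;pickle.dump(c,open('c3','wb'))
for p in [(.4535,-.1288),(.4697,-.1735),(.4896,-.231),(.5106,-.2945)]:print(proj(c,(*p,.0355)))
cv2.imwrite('pics/w3c.png',cv2.resize(im[20:300,160:480,::-1],None,fx=2.1,fy=2.1))
E
```

```text
[ 0.5351667  -0.34899189  0.24912727]
(np.float64(310.74535088276417), np.float64(-140.7991118400984))
(np.float64(312.26502915528675), np.float64(-62.46580256191439))
(np.float64(312.8897851508736), np.float64(27.080717577171185))
(np.float64(312.40448197091405), np.float64(113.87519548977227))
```

View pics/w3c.png

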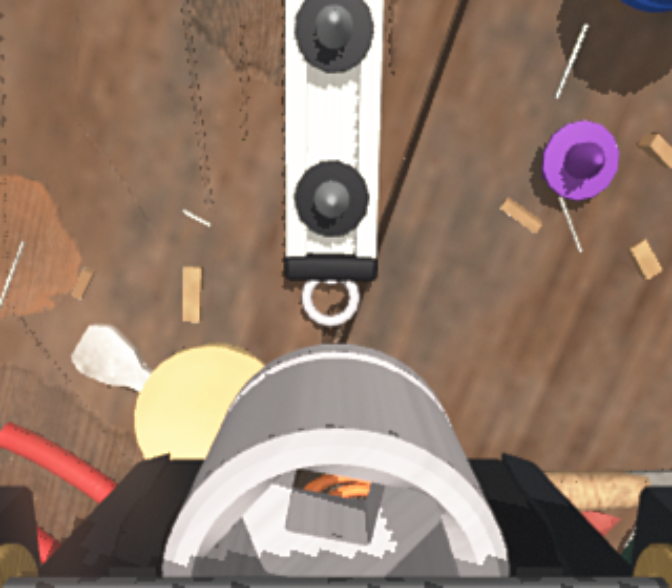

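The wrist view shows stud 1's flange centre at about (317.9,114.5) and stud 2's at about (318.8,36), with the ring below stud 1. The held XL is centred between the fingers, with its rim's front edge at row 224.

```bash
python3 - <<'E'
from h import *
import pickle;c=pickle.load(open('c3','rb'));s=manip.state();E=s['ee_rot']
a=onz(c,317.9,114.5,.014);b=onz(c,318.8,36,.014);print(a,b,np.linalg.norm(a-b),np.degrees(np.arctan2(*(b-a)[[1,0]])))
q=onz(c,320.2,223.8,s['eef_pos'][2]-.0212);print('front edge tool',E.T@(q-s['eef_pos']))
q=onz(c,320,20+346/2.1,s['eef_pos'][2]-.0832);print('bottom edge tool',E.T@(q-s['eef_pos']))
d=(b-a)/np.linalg.norm(b-a)
for t in(0,.068,.128,.180):print((a+d*t).round(4))
plan([a[0],a[1],.15],19)
E
```

```text
[ 0.51525782 -0.29408845  0.014     ] [ 0.49485653 -0.23203623  0.014     ] 0.06531991348419694 108.1996376151812
front edge tool [0.02997048 0.00085002 0.02124098]
bottom edge tool [0.02838069 0.00087708 0.08323883]
[ 0.5153 -0.2941  0.014 ]
[ 0.494  -0.2295  0.014 ]
[ 0.4753 -0.1725  0.014 ]
[ 0.459  -0.1231  0.014 ]
yaw 19.0 rot z per row 0.0009 x 1 | trans [ 0.078 -0.001  0.132] x 3 | total [ 0.234 -0.004  0.397]
```

Request:
send_rows(targets=[{"translation": [0.117,-0.002,0.1],"rotation": [0,0,0]},{"translation": [0.117,-0.002,0.1],"rotation": [0,0,0]},{"translation": [0,0,0.13],"rotation": [0,0,0]},{"translation": [0,0,0.13],"rotation": [0,0,0]},{"translation": [0,0,0],"rotation": [0,0,0]},{"translation": [0,0,0],"rotation": [0,0,0]},{"translation": [0,0,0],"rotation": [0,0,0]}])

```text
time_s: 7.8
eef_pos: [0.5164, -0.296, 0.1371]
ee_rot: [[-0.325, 0.946, 0.003], [0.946, 0.325, -0.002], [-0.003, 0.002, -1.0]]
ft_force: [0.3, 0.0, -5.2]
opening: 0.0574
finger_force: 35.0
```

Request:
send_rows(targets=[{"translation": [0.006,-0.002,0.03],"rotation": [0,0,0]},{"translation": [0,0,0.03],"rotation": [0,0,0]},{"translation": [0,0,0.03],"rotation": [0,0,0]},{"translation": [0,0,0.03],"rotation": [0,0,0]},{"translation": [0,0,0],"rotation": [0,0,0]},{"translation": [0,0,0],"rotation": [0,0,0]}])

```text
time_s: 8.55
eef_pos: [0.5141, -0.2942, 0.1049]
ee_rot: [[-0.325, 0.946, -0.0], [0.946, 0.325, 0.0], [0.0, -0.0, -1.0]]
ft_force: [0.4, -0.1, -5.1]
opening: 0.0576
finger_force: 35.0
```

No contact force. The underside is about 8 mm above the seat, so I continue down.

Request:
send_rows(targets=[{"translation": [0,0,0.01],"rotation": [0,0,0]},{"translation": [0,0,0.01],"rotation": [0,0,0]},{"translation": [0,0,0.008],"rotation": [0,0,0]},{"translation": [0,0,0],"rotation": [0,0,0]},{"translation": [0,0,0],"rotation": [0,0,0]}])

```text
time_s: 9.18
eef_pos: [0.5141, -0.2942, 0.098]
ee_rot: [[-0.325, 0.946, 0.0], [0.946, 0.325, -0.0], [-0.0, 0.0, -1.0]]
ft_force: [0.2, -0.3, -4.2]
opening: 0.0574
finger_force: 35.0
```

Request:
send_rows(targets=[{"translation": [0,0,0.006],"rotation": [0,0,0]},{"translation": [0,0,0],"rotation": [0,0,0]},{"translation": [0,0,0],"rotation": [0,0,0]}])

```text
time_s: 9.55
eef_pos: [0.5143, -0.2943, 0.0971]
ee_rot: [[-0.325, 0.946, 0.0], [0.946, 0.325, -0.0], [-0.0, 0.0, -1.0]]
ft_force: [-2.7, 1.0, 2.3]
opening: 0.0572
finger_force: 35.0
```

Request:
send_rows(fingers=1, targets=[{"translation": [0,0,0],"rotation": [0,0,0]},{"translation": [0,0,0],"rotation": [0,0,0]},{"translation": [0,0,0],"rotation": [0,0,0]},{"translation": [0,0,0],"rotation": [0,0,0]}])

```text
time_s: 10.05
eef_pos: [0.5141, -0.2942, 0.0965]
ee_rot: [[-0.325, 0.946, 0.0], [0.946, 0.325, -0.0], [-0.0, 0.0, -1.0]]
ft_force: [0.0, 0.2, -0.3]
opening: 0.088
finger_force: 0.0
```

```bash
python3 - <<'E'
from h import *
s=manip.state();print(s['eef_pos'],s['ft_force'],s['opening'])
s=dict(s);s['eef_pos']=s['eef_pos']+np.array([0,0,.15]);plan([.5773,.0182,.20],52,s)
E
```

```text
[ 0.5141459  -0.29419733  0.0964692 ] [ 0.04548674  0.22689305 -0.27237025] 0.08796509782989098
yaw 19.0 rot z per row -0.1836 x 4 | trans [0.081 0.163 0.027] x 7 | total [0.57  1.14  0.186]
```

Request:
send_rows(targets=[{"translation": [0,0,-0.1],"rotation": [0,0,0]},{"translation": [0,0,-0.2],"rotation": [0,0,0]},{"translation": [0,0,-0.2],"rotation": [0,0,0]},{"translation": [0,0,-0.1],"rotation": [0,0,0]},{"translation": [0,0,0],"rotation": [0,0,-0.184]},{"translation": [0,0,0],"rotation": [0,0,-0.184]},{"translation": [0,0,0],"rotation": [0,0,-0.184]},{"translation": [0,0,0],"rotation": [0,0,-0.184]},{"translation": [0.081,0.163,0.027],"rotation": [0,0,0]},{"translation": [0.081,0.163,0.027],"rotation": [0,0,0]},{"translation": [0.081,0.163,0.027],"rotation": [0,0,0]},{"translation": [0.081,0.163,0.027],"rotation": [0,0,0]},{"translation": [0.081,0.163,0.027],"rotation": [0,0,0]},{"translation": [0.081,0.163,0.027],"rotation": [0,0,0]},{"translation": [0.081,0.163,0.027],"rotation": [0,0,0]},{"translation": [0,0,0],"rotation": [0,0,0]},{"translation": [0,0,0],"rotation": [0,0,0]},{"translation": [0,0,0],"rotation": [0,0,0]},{"translation": [0,0,0],"rotation": [0,0,0]}])

```text
time_s: 12.42
eef_pos: [0.5776, 0.0169, 0.1994]
ee_rot: [[-0.788, 0.616, 0.0], [0.616, 0.788, -0.0], [-0.0, 0.0, -1.0]]
ft_force: [-0.7, -0.4, -0.4]
opening: 0.0879
finger_force: 0.0
```

```bash
python3 - <<'E'
from h import *
im,c=grab('wrist','w4.png');s=manip.state();print(s['eef_pos'])
w=rim(im,c,(.5773,.0182),.058,.025,'r4.png')
plan([w[0],w[1],.08],52,step=.04)
E
```

```text
[0.57757663 0.0169842  0.19943687]
px 318.5 202.8 r 34.0 exp 34.6 world [0.576  0.0172 0.058 ]
yaw 52.0 rot z per row -0.0002 x 1 | trans [ 0.002 -0.001  0.159] x 3 | total [ 0.005 -0.003  0.478]
```

View pics/r4.png

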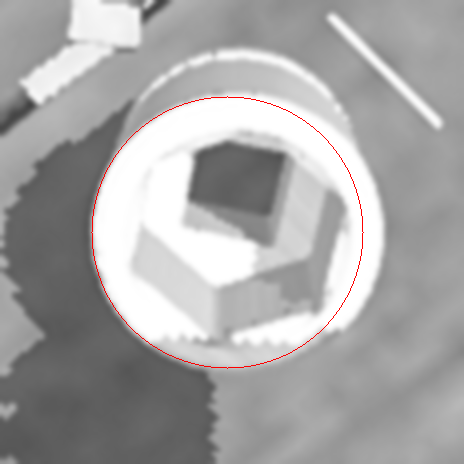

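The Hough circle's centre is about 2.6 px too far left of L's true rim centre, so the gripper is already centred in y. I descend.

Request:
send_rows(targets=[{"translation": [0.005,0.003,0.1],"rotation": [0,0,0]},{"translation": [0,0,0.13],"rotation": [0,0,0]},{"translation": [0,0,0.13],"rotation": [0,0,0]},{"translation": [0,0,0.118],"rotation": [0,0,0]},{"translation": [0,0,0],"rotation": [0,0,0]},{"translation": [0,0,0],"rotation": [0,0,0]},{"translation": [0,0,0],"rotation": [0,0,0]}])

```text
time_s: 13.35
eef_pos: [0.5784, 0.0192, 0.0816]
ee_rot: [[-0.789, 0.615, 0.003], [0.615, 0.789, -0.0], [-0.003, 0.002, -1.0]]
ft_force: [0.3, 0.3, -0.5]
opening: 0.0881
finger_force: 0.0
```

Request:
send_rows(fingers=-1, newtons=35, targets=[{"translation": [0,0,0],"rotation": [0,0,0]},{"translation": [0,0,0],"rotation": [0,0,0]},{"translation": [0,0,0],"rotation": [0,0,0]},{"translation": [0,0,0],"rotation": [0,0,0]},{"translation": [0,0,0],"rotation": [0,0,0]},{"translation": [0,0,0],"rotation": [0,0,0]}])

```text
time_s: 14.1
eef_pos: [0.5769, 0.0193, 0.0797]
ee_rot: [[-0.789, 0.615, -0.0], [0.615, 0.789, -0.0], [0.0, -0.0, -1.0]]
ft_force: [-1.0, -0.4, 1.9]
opening: 0.0494
finger_force: 35.0
```

```bash
python3 - <<'E'
from h import *
s=manip.state();print(s['eef_pos'],s['ft_force'],s['opening'])
s=dict(s);s['eef_pos']=s['eef_pos']+np.array([0,0,.15]);plan([.520,-.310,.26],18.5,s)
E
```

```text
[0.57690781 0.01930429 0.07972154] [-1.00266028 -0.44957423  1.92244901] 0.04938212187794122
yaw 52.1 rot z per row 0.1866 x 4 | trans [-0.168 -0.091 -0.017] x 7 | total [-1.177 -0.634 -0.121]
```

Request:
send_rows(targets=[{"translation": [0,0,-0.1],"rotation": [0,0,0]},{"translation": [0,0,-0.2],"rotation": [0,0,0]},{"translation": [0,0,-0.2],"rotation": [0,0,0]},{"translation": [0,0,-0.1],"rotation": [0,0,0]},{"translation": [0,0,0],"rotation": [0,0,0.187]},{"translation": [0,0,0],"rotation": [0,0,0.187]},{"translation": [0,0,0],"rotation": [0,0,0.187]},{"translation": [0,0,0],"rotation": [0,0,0.187]},{"translation": [-0.168,-0.091,-0.017],"rotation": [0,0,0]},{"translation": [-0.168,-0.091,-0.017],"rotation": [0,0,0]},{"translation": [-0.168,-0.091,-0.017],"rotation": [0,0,0]},{"translation": [-0.168,-0.091,-0.017],"rotation": [0,0,0]},{"translation": [-0.168,-0.091,-0.017],"rotation": [0,0,0]},{"translation": [-0.168,-0.091,-0.017],"rotation": [0,0,0]},{"translation": [-0.168,-0.091,-0.017],"rotation": [0,0,0]},{"translation": [0,0,0],"rotation": [0,0,0]},{"translation": [0,0,0],"rotation": [0,0,0]},{"translation": [0,0,0],"rotation": [0,0,0]},{"translation": [0,0,0],"rotation": [0,0,0]}])

```text
time_s: 16.48
eef_pos: [0.519, -0.3087, 0.2591]
ee_rot: [[-0.317, 0.948, -0.0], [0.948, 0.317, 0.001], [0.001, -0.0, -1.0]]
ft_force: [0.8, 0.4, -4.0]
opening: 0.0495
finger_force: 35.0
```

```bash
python3 - <<'E'
from h import *
im,c=grab('wrist','w5.png');s=manip.state();print(s['eef_pos'])
import pickle;pickle.dump((c,s['eef_pos'],s['ee_rot']),open('c5','wb'))
cv2.imwrite('pics/w5c.png',cv2.resize(im[0:300,160:480,::-1],None,fx=2,fy=2))
E
```

```text
[ 0.51906747 -0.30885334  0.25929518]
```

View pics/w5c.png

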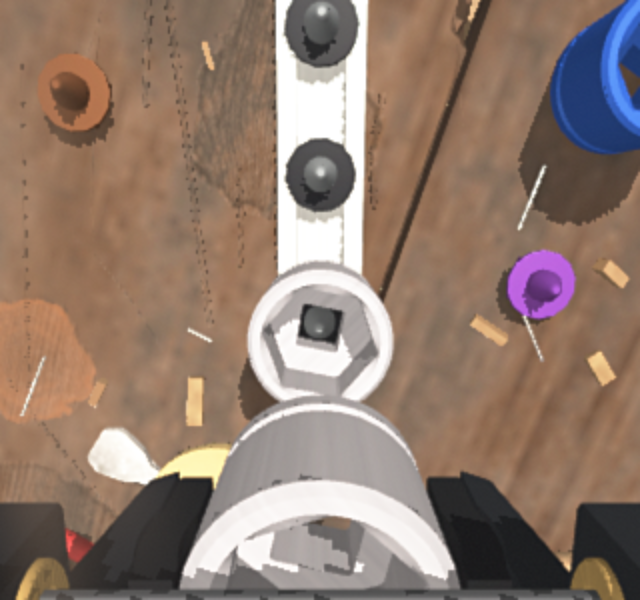

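XL sits on stud 1, with the stud tip visible through its drive hole. Stud 2's flange centre is at (320.2,87.2) and stud 3's is at about (320.7,15). L is held centred.

```bash
python3 - <<'E'
from h import *
import pickle;c,p,E=pickle.load(open('c5','rb'))
a=onz(c,320.25,87.25,.014);b=onz(c,320.75,15,.014);print(a,b,np.linalg.norm(a-b),np.degrees(np.arctan2(*(b-a)[[1,0]])))
for v,h in((240,.0217),(198.5,.0797)):print('edge',E.T@(onz(c,320,v,p[2]-h)-p))
plan([a[0],a[1],.15],18.2)
E
```

```text
[ 0.49450088 -0.23032355  0.014     ] [ 0.4759512  -0.17340869  0.014     ] 0.05986143919123673 108.05181520280229
edge [0.02425423 0.00102136 0.02170729]
edge [0.02234935 0.00111524 0.07970669]
yaw 18.5 rot z per row 0.0067 x 1 | trans [0.11  0.002 0.146] x 3 | total [0.329 0.005 0.437]
```

Request:
send_rows(targets=[{"translation": [0.167,0.002,0.05],"rotation": [0,0,0.007]},{"translation": [0.166,0.003,0.05],"rotation": [0,0,0]},{"translation": [0,0,0.17],"rotation": [0,0,0]},{"translation": [0,0,0.17],"rotation": [0,0,0]},{"translation": [0,0,0],"rotation": [0,0,0]},{"translation": [0,0,0],"rotation": [0,0,0]},{"translation": [0,0,0],"rotation": [0,0,0]},{"translation": [0,0,0],"rotation": [0,0,0]}])

```text
time_s: 17.52
eef_pos: [0.495, -0.2311, 0.1514]
ee_rot: [[-0.311, 0.951, 0.003], [0.951, 0.311, -0.002], [-0.002, 0.002, -1.0]]
ft_force: [-0.6, -0.7, -3.4]
opening: 0.049
finger_force: 35.0
```

Request:
send_rows(targets=[{"translation": [0.004,0,0.05],"rotation": [0,0,0]},{"translation": [0,0,0.05],"rotation": [0,0,0]},{"translation": [0,0,0.03],"rotation": [0,0,0]},{"translation": [0,0,0.03],"rotation": [0,0,0]},{"translation": [0,0,0.03],"rotation": [0,0,0]},{"translation": [0,0,0],"rotation": [0,0,0]},{"translation": [0,0,0],"rotation": [0,0,0]},{"translation": [0,0,0],"rotation": [0,0,0]}])

```text
time_s: 18.52
eef_pos: [0.494, -0.2297, 0.1024]
ee_rot: [[-0.311, 0.951, 0.001], [0.951, 0.311, -0.0], [-0.001, 0.001, -1.0]]
ft_force: [-0.4, -0.4, -3.9]
opening: 0.0495
finger_force: 35.0
```

Request:
send_rows(targets=[{"translation": [0,0,0.01],"rotation": [0,0,0]},{"translation": [0,0,0.01],"rotation": [0,0,0]},{"translation": [0,0,0.01],"rotation": [0,0,0]},{"translation": [0,0,0.004],"rotation": [0,0,0]},{"translation": [0,0,0],"rotation": [0,0,0]},{"translation": [0,0,0],"rotation": [0,0,0]}])

```text
time_s: 19.27
eef_pos: [0.4935, -0.2294, 0.0937]
ee_rot: [[-0.311, 0.951, -0.0], [0.951, 0.311, 0.0], [0.0, -0.0, -1.0]]
ft_force: [-1.9, 0.9, 1.6]
opening: 0.0494
finger_force: 35.0
```

Request:
send_rows(fingers=0.8, targets=[{"translation": [0,0,0],"rotation": [0,0,0]},{"translation": [0,0,0],"rotation": [0,0,0]},{"translation": [0,0,0],"rotation": [0,0,0]},{"translation": [0,0,0],"rotation": [0,0,0]}])

```text
time_s: 19.77
eef_pos: [0.4938, -0.2296, 0.0936]
ee_rot: [[-0.311, 0.951, 0.0], [0.951, 0.311, -0.0], [-0.0, 0.0, -1.0]]
ft_force: [0.5, 0.3, 0.2]
opening: 0.0794
finger_force: 0.0
```

```bash
python3 - <<'E'
from h import *
s=manip.state();print(s['eef_pos'],s['ft_force'],s['opening'])
s=dict(s);s['eef_pos']=s['eef_pos']+np.array([0,0,.15]);plan([.485,.262,.22],0,s)
E
```

```text
[ 0.49381583 -0.22959468  0.09355767] [0.54595661 0.30817314 0.23987698] 0.0793617707195212
yaw 18.1 rot z per row 0.2011 x 2 | trans [ 0.197 -0.004  0.009] x 10 | total [ 1.966 -0.035  0.094]
```

Request:
send_rows(targets=[{"translation": [0,0,-0.1],"rotation": [0,0,0]},{"translation": [0,0,-0.2],"rotation": [0,0,0]},{"translation": [0,0,-0.2],"rotation": [0,0,0]},{"translation": [0,0,-0.1],"rotation": [0,0,0]},{"translation": [0,0,0],"rotation": [0,0,0.201]},{"translation": [0,0,0],"rotation": [0,0,0.201]},{"translation": [0.197,-0.004,0],"rotation": [0,0,0]},{"translation": [0.197,-0.004,0],"rotation": [0,0,0]},{"translation": [0.197,-0.004,0],"rotation": [0,0,0]},{"translation": [0.197,-0.004,0],"rotation": [0,0,0]},{"translation": [0.197,-0.004,0],"rotation": [0,0,0]},{"translation": [0.197,-0.004,0],"rotation": [0,0,0]},{"translation": [0.197,-0.004,0],"rotation": [0,0,0]},{"translation": [0.197,-0.004,0],"rotation": [0,0,0]},{"translation": [0.197,-0.004,0],"rotation": [0,0,0]},{"translation": [0.197,-0.004,0.09],"rotation": [0,0,0]},{"translation": [0,0,0],"rotation": [0,0,0]},{"translation": [0,0,0],"rotation": [0,0,0]},{"translation": [0,0,0],"rotation": [0,0,0]},{"translation": [0,0,0],"rotation": [0,0,0]}])

```text
time_s: 22.28
eef_pos: [0.484, 0.262, 0.2216]
ee_rot: [[0.002, 1.0, 0.001], [1.0, -0.002, 0.0], [0.0, 0.001, -1.0]]
ft_force: [-0.0, -0.2, 0.2]
opening: 0.0793
finger_force: 0.0
```

```bash
python3 - <<'E'
from h import *
im,c=grab('wrist','w6.png');s=manip.state();print(s['eef_pos'])
print(proj(c,(.485,.262,.054)))
cv2.imwrite('pics/w6c.png',cv2.resize(im[50:290,160:480,::-1],None,fx=2.4,fy=2.4))
E
```

```text
[0.48397801 0.26207909 0.22154592]
(np.float64(318.9210838383065), np.float64(195.93195068047115))
```

View pics/w6c.png

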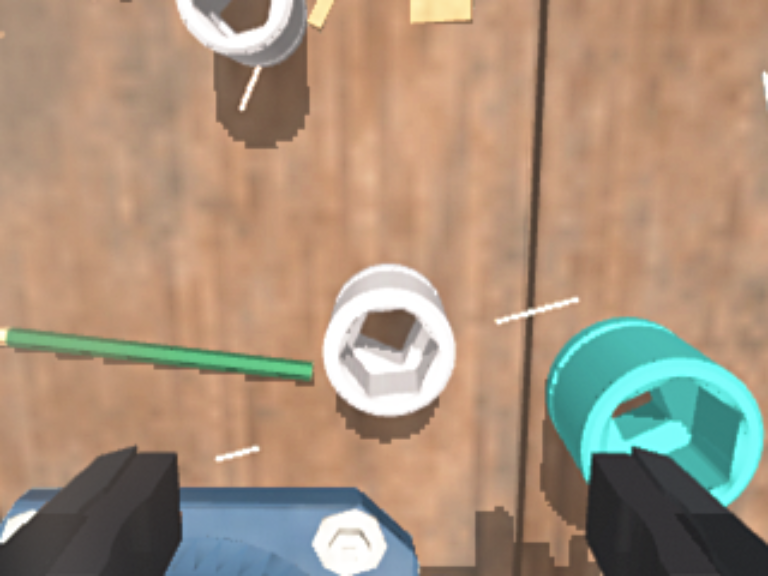

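M's rim centre is at (322.3,196.7). Teal lies to the right and the pencil tip to the left, so I'll narrow the opening to about 62 mm. S's rim is at about (259,48).

```bash
python3 - <<'E'
from h import *
c=manip.get_calibration('wrist');w=onz(c,322.3,196.7,.054);print(w,onz(c,259,48,.05));plan([w[0],w[1],.080],0,step=.04)
E
```

```text
[0.48751798 0.26151153 0.054     ] [0.44382638 0.36715933 0.05      ]
yaw -0.1 rot z per row -0.0018 x 1 | trans [-0.001  0.004  0.142] x 4 | total [-0.002  0.014  0.566]
```

Request:
send_rows(fingers=0.4, targets=[{"translation": [-0.002,0.014,0.1],"rotation": [0,0,0]},{"translation": [0,0,0.13],"rotation": [0,0,0]},{"translation": [0,0,0.13],"rotation": [0,0,0]},{"translation": [0,0,0.13],"rotation": [0,0,0]},{"translation": [0,0,0.076],"rotation": [0,0,0]},{"translation": [0,0,0],"rotation": [0,0,0]},{"translation": [0,0,0],"rotation": [0,0,0]},{"translation": [0,0,0],"rotation": [0,0,0]}])

```text
time_s: 23.32
eef_pos: [0.4882, 0.263, 0.081]
ee_rot: [[-0.0, 1.0, 0.003], [1.0, 0.0, 0.001], [0.001, 0.003, -1.0]]
ft_force: [-0.3, 0.4, 0.1]
opening: 0.0617
finger_force: 0.0
```

Request:
send_rows(fingers=-1, newtons=30, targets=[{"translation": [0,0,0],"rotation": [0,0,0]},{"translation": [0,0,0],"rotation": [0,0,0]},{"translation": [0,0,0],"rotation": [0,0,0]},{"translation": [0,0,0],"rotation": [0,0,0]},{"translation": [0,0,0],"rotation": [0,0,0]},{"translation": [0,0,0],"rotation": [0,0,0]}])

```text
time_s: 24.08
eef_pos: [0.4868, 0.2626, 0.0799]
ee_rot: [[-0.0, 1.0, -0.001], [1.0, 0.0, 0.0], [0.0, -0.001, -1.0]]
ft_force: [-3.3, 0.2, 5.1]
opening: 0.0409
finger_force: 30.0
```

```bash
python3 - <<'E'
from h import *
s=manip.state();print(s['eef_pos'],s['ft_force'],s['opening'])
s=dict(s);s['eef_pos']=s['eef_pos']+np.array([0,0,.17]);plan([.495,-.2400,.25],18.2,s)
E
```

```text
[0.48681444 0.26261771 0.07989557] [-3.31349367  0.24024502  5.0781578 ] 0.040934267418897954
yaw 0.0 rot z per row -0.2021 x 2 | trans [-0.175 -0.054 -0.   ] x 11 | total [-1.92  -0.597 -0.   ]
```

Request:
send_rows(targets=[{"translation": [0,0,-0.1],"rotation": [0,0,0]},{"translation": [0,0,-0.2],"rotation": [0,0,0]},{"translation": [0,0,-0.2],"rotation": [0,0,0]},{"translation": [0,0,-0.18],"rotation": [0,0,0]},{"translation": [0,0,0],"rotation": [0,0,-0.202]},{"translation": [0,0,0],"rotation": [0,0,-0.202]},{"translation": [-0.192,-0.06,0],"rotation": [0,0,0]},{"translation": [-0.192,-0.06,0],"rotation": [0,0,0]},{"translation": [-0.192,-0.06,0],"rotation": [0,0,0]},{"translation": [-0.192,-0.06,0],"rotation": [0,0,0]},{"translation": [-0.192,-0.06,0],"rotation": [0,0,0]},{"translation": [-0.192,-0.06,0],"rotation": [0,0,0]},{"translation": [-0.192,-0.06,0],"rotation": [0,0,0]},{"translation": [-0.192,-0.06,0],"rotation": [0,0,0]},{"translation": [-0.192,-0.06,0],"rotation": [0,0,0]},{"translation": [-0.192,-0.06,0],"rotation": [0,0,0]},{"translation": [0,0,0],"rotation": [0,0,0]},{"translation": [0,0,0],"rotation": [0,0,0]},{"translation": [0,0,0],"rotation": [0,0,0]},{"translation": [0,0,0],"rotation": [0,0,0]}])

```text
time_s: 26.58
eef_pos: [0.4944, -0.2391, 0.2493]
ee_rot: [[-0.314, 0.949, -0.0], [0.949, 0.314, 0.0], [0.0, -0.0, -1.0]]
ft_force: [-0.0, -0.2, -3.6]
opening: 0.0412
finger_force: 30.0
```

```bash
python3 - <<'E'
from h import *
im,c=grab('wrist','w7.png');s=manip.state();print(s['eef_pos'],s['opening'])
import pickle;pickle.dump((c,s['eef_pos'],s['ee_rot']),open('c7','wb'))
cv2.imwrite('pics/w7c.png',cv2.resize(im[0:300,160:480,::-1],None,fx=2,fy=2))
E
```

```text
[ 0.49445976 -0.2392967   0.24944852] 0.04121423599291823
```

View pics/w7c.png

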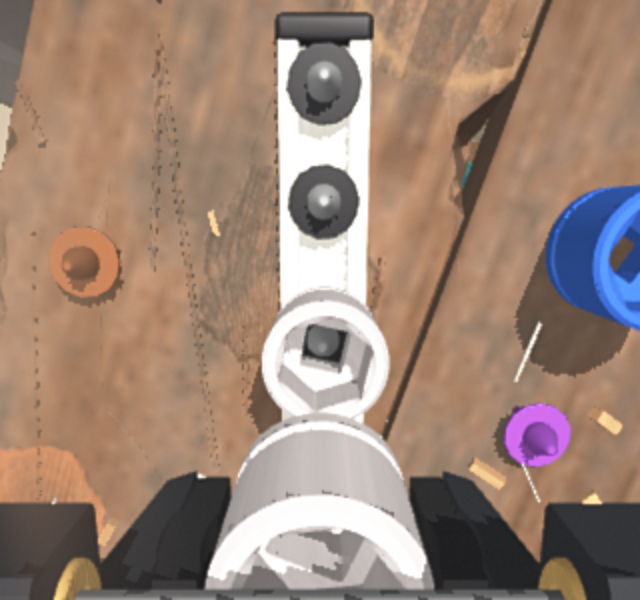

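L stands on stud 2. Stud 3's flange centre is at (321.7,100.7) and stud 4's is at (322,42). M is held centred.

```bash
python3 - <<'E'
from h import *
import pickle;c,p,E=pickle.load(open('c7','rb'))
a=onz(c,321.75,100.75,.014);b=onz(c,322,42,.014);print(a,b,np.linalg.norm(a-b),np.degrees(np.arctan2(*(b-a)[[1,0]])))
for v,h in((248,.0259),(206.5,.0799)):print('edge',E.T@(onz(c,320,v,p[2]-h)-p))
plan([a[0],a[1],.15],18.2)
E
```

```text
[ 0.47529294 -0.17178175  0.014     ] [ 0.46021515 -0.12554535  0.014     ] 0.048632752363550524 108.06125463825201
edge [0.01944016 0.00101505 0.02590164]
edge [0.01804287 0.00110248 0.07990152]
yaw 18.3 rot z per row 0.0017 x 1 | trans [0.093 0.004 0.133] x 3 | total [0.28  0.012 0.398]
```

Request:
send_rows(targets=[{"translation": [0.143,0.004,0.04],"rotation": [0,0,0]},{"translation": [0.142,0.004,0.04],"rotation": [0,0,0]},{"translation": [0,0,0.16],"rotation": [0,0,0]},{"translation": [0,0,0.16],"rotation": [0,0,0]},{"translation": [0,0,0],"rotation": [0,0,0]},{"translation": [0,0,0],"rotation": [0,0,0]},{"translation": [0,0,0],"rotation": [0,0,0]},{"translation": [0,0,0],"rotation": [0,0,0]},{"translation": [0,0,0],"rotation": [0,0,0]},{"translation": [0,0,0],"rotation": [0,0,0]}])

```text
time_s: 27.88
eef_pos: [0.4741, -0.1721, 0.1498]
ee_rot: [[-0.312, 0.95, 0.0], [0.95, 0.312, -0.0], [-0.0, 0.0, -1.0]]
ft_force: [-0.0, 0.0, -2.4]
opening: 0.0411
finger_force: 30.0
```

Request:
send_rows(targets=[{"translation": [0.004,0,0.05],"rotation": [0,0,0]},{"translation": [0,0,0.05],"rotation": [0,0,0]},{"translation": [0,0,0.03],"rotation": [0,0,0]},{"translation": [0,0,0.03],"rotation": [0,0,0]},{"translation": [0,0,0.03],"rotation": [0,0,0]},{"translation": [0,0,0],"rotation": [0,0,0]},{"translation": [0,0,0],"rotation": [0,0,0]},{"translation": [0,0,0],"rotation": [0,0,0]}])

```text
time_s: 28.88
eef_pos: [0.4741, -0.1712, 0.1024]
ee_rot: [[-0.312, 0.95, 0.001], [0.95, 0.312, -0.0], [-0.001, 0.001, -1.0]]
ft_force: [0.2, -0.0, -3.5]
opening: 0.0416
finger_force: 30.0
```

Request:
send_rows(targets=[{"translation": [0,0,0.01],"rotation": [0,0,0]},{"translation": [0,0,0.01],"rotation": [0,0,0]},{"translation": [0,0,0.01],"rotation": [0,0,0]},{"translation": [0,0,0.003],"rotation": [0,0,0]},{"translation": [0,0,0],"rotation": [0,0,0]},{"translation": [0,0,0],"rotation": [0,0,0]}])

```text
time_s: 29.62
eef_pos: [0.4737, -0.1711, 0.0939]
ee_rot: [[-0.312, 0.95, -0.0], [0.95, 0.312, 0.0], [0.0, -0.0, -1.0]]
ft_force: [-1.9, 1.6, 1.7]
opening: 0.0411
finger_force: 30.0
```

Request:
send_rows(fingers=0.6, targets=[{"translation": [0,0,0],"rotation": [0,0,0]},{"translation": [0,0,0],"rotation": [0,0,0]},{"translation": [0,0,0],"rotation": [0,0,0]},{"translation": [0,0,0],"rotation": [0,0,0]}])

```text
time_s: 30.12
eef_pos: [0.4738, -0.1711, 0.0937]
ee_rot: [[-0.312, 0.95, 0.0], [0.95, 0.312, -0.0], [-0.0, 0.0, -1.0]]
ft_force: [-0.8, -1.2, 0.6]
opening: 0.0708
finger_force: 0.0
```

```bash
python3 - <<'E'
from h import *
s=manip.state();print(s['eef_pos'],s['ft_force'],s['opening'])
s=dict(s);s['eef_pos']=s['eef_pos']+np.array([0,0,.15]);plan([.4438,.3672,.19],0,s)
E
```

```text
[ 0.47384026 -0.17109848  0.09373619] [-0.77029365 -1.17644283  0.64712352] 0.07077899127248849
yaw 18.2 rot z per row 0.2021 x 2 | trans [ 0.196 -0.011  0.02 ] x 11 | total [ 2.153 -0.12   0.215]
```

Request:
send_rows(targets=[{"translation": [0,0,-0.1],"rotation": [0,0,0]},{"translation": [0,0,-0.2],"rotation": [0,0,0]},{"translation": [0,0,-0.2],"rotation": [0,0,0]},{"translation": [0,0,-0.1],"rotation": [0,0,0]},{"translation": [0,0,0],"rotation": [0,0,0.202]},{"translation": [0,0,0],"rotation": [0,0,0.202]},{"translation": [0.196,-0.011,0],"rotation": [0,0,0]},{"translation": [0.196,-0.011,0],"rotation": [0,0,0]},{"translation": [0.196,-0.011,0],"rotation": [0,0,0]},{"translation": [0.196,-0.011,0],"rotation": [0,0,0]},{"translation": [0.196,-0.011,0],"rotation": [0,0,0]},{"translation": [0.196,-0.011,0],"rotation": [0,0,0]},{"translation": [0.196,-0.011,0],"rotation": [0,0,0]},{"translation": [0.196,-0.011,0],"rotation": [0,0,0]},{"translation": [0.196,-0.011,0],"rotation": [0,0,0]},{"translation": [0.196,-0.011,0],"rotation": [0,0,0]},{"translation": [0.196,-0.011,0.1],"rotation": [0,0,0]},{"translation": [0,0,0.11],"rotation": [0,0,0]},{"translation": [0,0,0],"rotation": [0,0,0]},{"translation": [0,0,0],"rotation": [0,0,0]}])

```text
time_s: 32.62
eef_pos: [0.4437, 0.3678, 0.1919]
ee_rot: [[0.0, 1.0, 0.0], [1.0, -0.0, 0.0], [0.0, 0.0, -1.0]]
ft_force: [-0.6, -0.8, 0.8]
opening: 0.0704
finger_force: 0.0
```

Request:
send_rows(targets=[{"translation": [0,0,0],"rotation": [0,0,0]},{"translation": [0,0,0],"rotation": [0,0,0]}])

```text
time_s: 32.88
eef_pos: [0.4441, 0.3678, 0.1926]
ee_rot: [[0.001, 1.0, 0.002], [1.0, -0.001, 0.001], [0.001, 0.002, -1.0]]
ft_force: [0.2, -0.4, -0.7]
opening: 0.0703
finger_force: 0.0
```

```bash
python3 - <<'E'
from h import *
im,c=grab('wrist','w8.png');s=manip.state();print(s['eef_pos'])
w=proj(c,(.4438,.3672,.05));print(w)
cv2.imwrite('pics/w8c.png',cv2.resize(im[90:290,160:480,::-1],None,fx=2.4,fy=2.4))
E
```

```text
[0.44396429 0.3678452  0.19234862]
(np.float64(316.92752657884097), np.float64(206.49830907795544))
```

View pics/w8c.png

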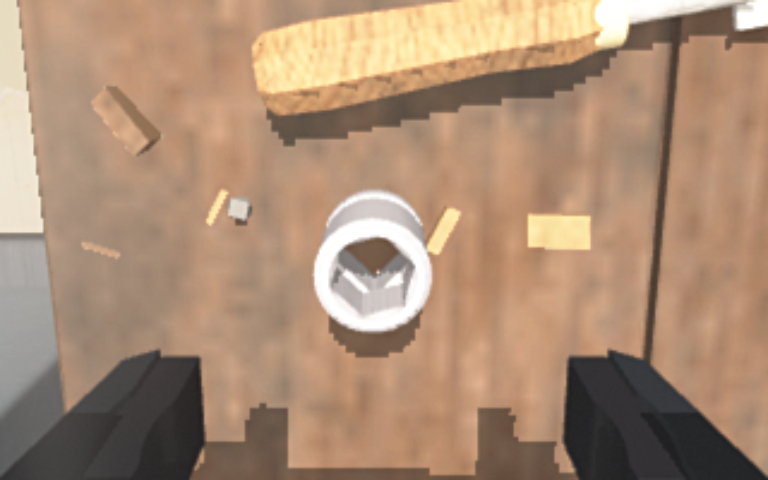

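S's rim centre is at (315.4,205.2), with clear space for the fingers.

```bash
python3 - <<'E'
from h import *
c=manip.get_calibration('wrist');w=onz(c,315.4,205.2,.050);print(w);plan([w[0],w[1],.078],0,step=.04)
E
```

```text
[0.44256619 0.36816246 0.05      ]
yaw -0.0 rot z per row -0.0008 x 1 | trans [ 0.    -0.002  0.152] x 3 | total [ 0.001 -0.006  0.457]
```

Request:
send_rows(targets=[{"translation": [0.001,-0.006,0.1],"rotation": [0,0,0]},{"translation": [0,0,0.12],"rotation": [0,0,0]},{"translation": [0,0,0.12],"rotation": [0,0,0]},{"translation": [0,0,0.112],"rotation": [0,0,0]},{"translation": [0,0,0],"rotation": [0,0,0]},{"translation": [0,0,0],"rotation": [0,0,0]},{"translation": [0,0,0],"rotation": [0,0,0]}])

```text
time_s: 33.8
eef_pos: [0.443, 0.369, 0.08]
ee_rot: [[-0.0, 1.0, 0.003], [1.0, 0.0, 0.002], [0.002, 0.003, -1.0]]
ft_force: [-0.6, 0.8, -0.1]
opening: 0.0703
finger_force: 0.0
```

Request:
send_rows(fingers=-1, newtons=30, targets=[{"translation": [0,0,0],"rotation": [0,0,0]},{"translation": [0,0,0],"rotation": [0,0,0]},{"translation": [0,0,0],"rotation": [0,0,0]},{"translation": [0,0,0],"rotation": [0,0,0]},{"translation": [0,0,0],"rotation": [0,0,0]},{"translation": [0,0,0],"rotation": [0,0,0]}])

```text
time_s: 34.55
eef_pos: [0.4417, 0.3682, 0.0782]
ee_rot: [[-0.0, 1.0, -0.0], [1.0, 0.0, -0.0], [-0.0, -0.0, -1.0]]
ft_force: [-0.7, 0.1, 0.5]
opening: 0.0329
finger_force: 30.0
```

```bash
python3 - <<'E'
from h import *
s=manip.state();print(s['eef_pos'],s['ft_force'],s['opening'])
s=dict(s);s['eef_pos']=s['eef_pos']+np.array([0,0,.17]);plan([.4755,-.180,.25],18.2,s)
E
```

```text
[0.44173803 0.36817918 0.07824814] [-0.71086664  0.1070424   0.53322566] 0.03292905416961095
yaw 0.0 rot z per row -0.2021 x 2 | trans [-0.193 -0.051 -0.001] x 11 | total [-2.125 -0.557 -0.007]
```

Request:
send_rows(targets=[{"translation": [0,0,-0.1],"rotation": [0,0,0]},{"translation": [0,0,-0.2],"rotation": [0,0,0]},{"translation": [0,0,-0.2],"rotation": [0,0,0]},{"translation": [0,0,-0.18],"rotation": [0,0,0]},{"translation": [0,0,0],"rotation": [0,0,-0.202]},{"translation": [0,0,0],"rotation": [0,0,-0.202]},{"translation": [-0.193,-0.051,0],"rotation": [0,0,0]},{"translation": [-0.193,-0.051,0],"rotation": [0,0,0]},{"translation": [-0.193,-0.051,0],"rotation": [0,0,0]},{"translation": [-0.193,-0.051,0],"rotation": [0,0,0]},{"translation": [-0.193,-0.051,0],"rotation": [0,0,0]},{"translation": [-0.193,-0.051,0],"rotation": [0,0,0]},{"translation": [-0.193,-0.051,0],"rotation": [0,0,0]},{"translation": [-0.193,-0.051,0],"rotation": [0,0,0]},{"translation": [-0.193,-0.051,0],"rotation": [0,0,0]},{"translation": [-0.193,-0.051,0],"rotation": [0,0,0]},{"translation": [-0.193,-0.051,0],"rotation": [0,0,0]},{"translation": [0,0,0],"rotation": [0,0,0]},{"translation": [0,0,0],"rotation": [0,0,0]},{"translation": [0,0,0],"rotation": [0,0,0]}])

```text
time_s: 37.05
eef_pos: [0.474, -0.1786, 0.2478]
ee_rot: [[-0.313, 0.95, -0.001], [0.95, 0.313, 0.001], [0.001, -0.001, -1.0]]
ft_force: [-0.3, 0.0, -2.3]
opening: 0.0329
finger_force: 30.0
```

Request:
send_rows(targets=[{"translation": [0,0,0],"rotation": [0,0,0]},{"translation": [0,0,0],"rotation": [0,0,0]}])

```text
time_s: 37.3
eef_pos: [0.4744, -0.179, 0.2483]
ee_rot: [[-0.313, 0.95, 0.0], [0.95, 0.313, -0.0], [-0.0, 0.0, -1.0]]
ft_force: [0.1, 0.1, -2.1]
opening: 0.0332
finger_force: 30.0
```

```bash
python3 - <<'E'
from h import *
im,c=grab('wrist','w9.png');s=manip.state();print(s['eef_pos'],s['opening'])
import pickle;pickle.dump((c,s['eef_pos'],s['ee_rot']),open('c9','wb'))
cv2.imwrite('pics/w9c.png',cv2.resize(im[40:300,180:460,::-1],None,fx=2.2,fy=2.2))
E
```

```text
[ 0.4743953  -0.17919073  0.24827719] 0.033067201205243445
```

View pics/w9c.png

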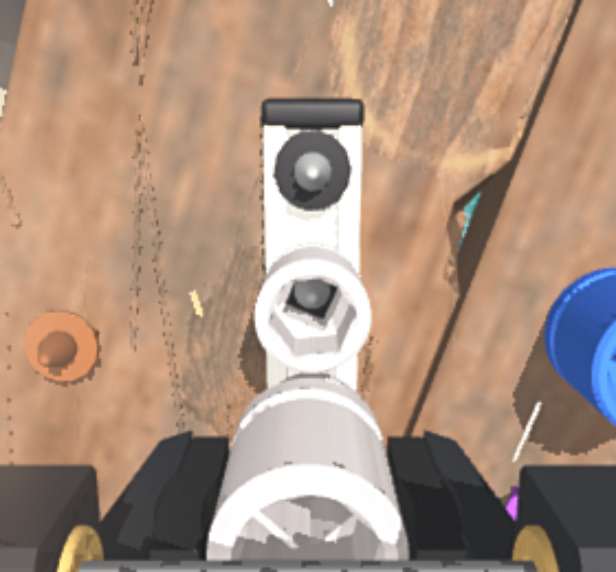

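M stands on stud 3. Stud 4's flange centre is at about (321.8,117), and S is held centred.

```bash
python3 - <<'E'
from h import *
import pickle;c,p,E=pickle.load(open('c9','rb'))
a=onz(c,321.8,117,.014);print(a)
for v,h in((250.5,.0282),(210,.0782)):print('edge',E.T@(onz(c,320,v,p[2]-h)-p))
# how M (known at .4738,-.1711) would compare: its rim in this picture
print('M rim',onz(c,180+313/2.2,40+314/2.2,.068))
plan([a[0],a[1],.15],18.2)
E
```

```text
[ 0.45987018 -0.1251536   0.014     ]
edge [0.01741686 0.00108096 0.02819885]
edge [0.01670301 0.00117018 0.07819891]
M rim [ 0.47517001 -0.1714213   0.068     ]
yaw 18.3 rot z per row 0.0012 x 1 | trans [0.074 0.004 0.131] x 3 | total [0.223 0.012 0.393]
```

Request:
send_rows(targets=[{"translation": [0.114,0.004,0.04],"rotation": [0,0,0]},{"translation": [0.114,0.004,0.04],"rotation": [0,0,0]},{"translation": [0,0,0.16],"rotation": [0,0,0]},{"translation": [0,0,0.16],"rotation": [0,0,0]},{"translation": [0,0,0.08],"rotation": [0,0,0]},{"translation": [0,0,0],"rotation": [0,0,0]},{"translation": [0,0,0],"rotation": [0,0,0]},{"translation": [0,0,0],"rotation": [0,0,0]},{"translation": [0,0,0],"rotation": [0,0,0]}])

```text
time_s: 38.48
eef_pos: [0.4592, -0.1253, 0.1293]
ee_rot: [[-0.312, 0.95, 0.002], [0.95, 0.312, -0.001], [-0.001, 0.002, -1.0]]
ft_force: [0.3, 0.1, -2.4]
opening: 0.0333
finger_force: 30.0
```

Request:
send_rows(targets=[{"translation": [0,0,0.02],"rotation": [0,0,0]},{"translation": [0,0,0.02],"rotation": [0,0,0]},{"translation": [0,0,0.02],"rotation": [0,0,0]},{"translation": [0,0,0],"rotation": [0,0,0]},{"translation": [0,0,0],"rotation": [0,0,0]},{"translation": [0,0,0],"rotation": [0,0,0]}])

```text
time_s: 39.22
eef_pos: [0.4586, -0.1251, 0.1133]
ee_rot: [[-0.312, 0.95, 0.0], [0.95, 0.312, -0.0], [-0.0, 0.0, -1.0]]
ft_force: [-0.4, 0.1, -2.2]
opening: 0.0335
finger_force: 30.0
```

Request:
send_rows(targets=[{"translation": [0,0,0.02],"rotation": [0,0,0]},{"translation": [0,0,0.015],"rotation": [0,0,0]},{"translation": [0,0,0.015],"rotation": [0,0,0]},{"translation": [0,0,0],"rotation": [0,0,0]},{"translation": [0,0,0],"rotation": [0,0,0]}])

```text
time_s: 39.85
eef_pos: [0.4585, -0.1251, 0.1007]
ee_rot: [[-0.312, 0.95, 0.0], [0.95, 0.312, -0.0], [-0.0, 0.0, -1.0]]
ft_force: [-0.5, 0.4, -2.2]
opening: 0.0333
finger_force: 30.0
```

Request:
send_rows(targets=[{"translation": [0,0,0.012],"rotation": [0,0,0]},{"translation": [0,0,0.012],"rotation": [0,0,0]},{"translation": [0,0,0.01],"rotation": [0,0,0]},{"translation": [0,0,0],"rotation": [0,0,0]},{"translation": [0,0,0],"rotation": [0,0,0]}])

```text
time_s: 40.48
eef_pos: [0.4584, -0.1251, 0.0922]
ee_rot: [[-0.312, 0.95, -0.0], [0.95, 0.312, -0.0], [0.0, -0.0, -1.0]]
ft_force: [-0.6, 0.7, -0.1]
opening: 0.033
finger_force: 30.0
```

Contact is felt at the seat height, so I release and retreat upward.

Request:
send_rows(targets=[{"translation": [0,0,0.002],"rotation": [0,0,0]},{"translation": [0,0,0],"rotation": [0,0,0]}])

```text
time_s: 40.72
eef_pos: [0.4585, -0.1251, 0.0922]
ee_rot: [[-0.312, 0.95, -0.0], [0.95, 0.312, 0.0], [0.0, -0.0, -1.0]]
ft_force: [-2.3, 0.3, 4.2]
opening: 0.0328
finger_force: 30.0
```

Request:
send_rows(fingers=0.6, targets=[{"translation": [0,0,0],"rotation": [0,0,0]},{"translation": [0,0,0],"rotation": [0,0,0]},{"translation": [0,0,0],"rotation": [0,0,0]},{"translation": [0,0,0],"rotation": [0,0,0]},{"translation": [0,0,-0.1],"rotation": [0,0,0]},{"translation": [0,0,-0.2],"rotation": [0,0,0]},{"translation": [0,0,-0.2],"rotation": [0,0,0]},{"translation": [-0.2,0,-0.1],"rotation": [0,0,0]},{"translation": [-0.2,0,0],"rotation": [0,0,0]},{"translation": [-0.2,0,0],"rotation": [0,0,0]},{"translation": [-0.2,0,0],"rotation": [0,0,0]},{"translation": [0,0,0],"rotation": [0,0,0]},{"translation": [0,0,0],"rotation": [0,0,0]},{"translation": [0,0,0],"rotation": [0,0,0]}])

```text
time_s: 42.48
eef_pos: [0.5204, -0.3138, 0.2414]
ee_rot: [[-0.313, 0.95, -0.001], [0.95, 0.313, 0.001], [0.001, -0.0, -1.0]]
ft_force: [0.4, 0.4, -0.1]
opening: 0.0701
finger_force: 0.0
```

```bash
python3 - <<'E'
from h import *
im,c=grab('wrist','w10.png');s=manip.state();print(s['eef_pos'],s['opening'],s['time_s'])
g=cv2.cvtColor(im,cv2.COLOR_RGB2HSV)
m=((g[:,:,1]<40)&(g[:,:,2]>165)).astype(np.uint8)
T=dict(XL=(.5142,-.2942,.076,.029),L=(.4937,-.2295,.072,.025),M=(.4738,-.1711,.068,.021),S=(.4584,-.1251,.064,.017))
for n,(x,y,h,r) in T.items():
    a=np.linspace(0,2*np.pi,72,endpoint=False)
    hit=lambda z,rr:np.mean([m[int(round(v)),int(round(u))] for u,v in (proj(c,(x+rr*np.cos(t),y+rr*np.sin(t),z)) for t in a) if 0<=v<399 and 0<=u<639] or [-1])
    print(n,np.round(proj(c,(x,y,h)),0),'rim white frac',round(hit(h,r-.002),2),'outside',round(hit(h,r+.004),2))
    rim(im,c,(x,y),h,r)
E
```

```text
[ 0.52053502 -0.31379627  0.24165558] 0.07060275583196368 42.525
XL [319. 170.] rim white frac 1.0 outside 0.21
px 320.0 168.2 r 39.4 exp 38.7 world [ 0.5148 -0.293   0.076 ]
L [320.  73.] rim white frac 1.0 outside 0.31
px 321.5 72.2 r 36.4 exp 35.7 world [ 0.4949 -0.2288  0.072 ]
M [319. -26.] rim white frac 1.0 outside 0.0
none
S [ 318. -111.] rim white frac -1.0 outside -1.0
px 320.5 71.2 r 27.2 exp 27.2 world [ 0.4938 -0.2277  0.064 ]
```

XL and L check out. I'll step the camera along the rail to check M and S.

Request:
send_rows(targets=[{"translation": [0.2,0,0],"rotation": [0,0,0]},{"translation": [0.2,0,0],"rotation": [0,0,0]},{"translation": [0,0,0],"rotation": [0,0,0]},{"translation": [0,0,0],"rotation": [0,0,0]},{"translation": [0,0,0],"rotation": [0,0,0]}])

```text
time_s: 43.15
eef_pos: [0.4902, -0.2207, 0.2421]
ee_rot: [[-0.312, 0.95, 0.001], [0.95, 0.312, -0.001], [-0.001, 0.001, -1.0]]
ft_force: [0.1, 0.1, 0.1]
opening: 0.0706
finger_force: 0.0
```

```bash
python3 - <<'E'
from h import *
im,c=grab('wrist','w11.png');s=manip.state();print(s['eef_pos'])
for n,(x,y,h,r) in dict(L=(.4937,-.2295,.072,.025),M=(.4738,-.1711,.068,.021),S=(.4584,-.1251,.064,.017)).items():
    print(n);rim(im,c,(x,y),h,r)
E
```

```text
[ 0.49010555 -0.22085122  0.24202108]
L
px 319.8 208.5 r 33.0 exp 31.8 world [ 0.4948 -0.2312  0.072 ]
M
px 319.0 126.0 r 28.6 exp 28.2 world [ 0.4748 -0.1717  0.068 ]
S
px 319.5 55.0 r 25.6 exp 23.9 world [ 0.4598 -0.1247  0.064 ]
```

All four rims are at their seated positions and heights, so I hand in.

```bash
python3 -c "
from rig import manip;print(manip.job_done())"
```

```text
the job is handed in; nothing more can be done
None
```

All four sockets are back on the rail, seated and released, largest at the hanging ring down to smallest at the plain end; I handed the job in at about 43 s of the 99 s allowed, and the result has not been reported back to me.

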